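# Hold the reflectance meter on its reference tile for calibration

### The arm

A 7-joint arm with a two-finger parallel gripper is mounted at the origin on a cart in front of the work surface, level with it; the furniture and walls round the work are solid. World frame = base frame: x ahead of the robot, y to its left, z up, the work surface at z = 0. Lengths are in m, angles in rad, forces in N, time in s.
With the tool pointing down it reaches from about 0.425 to 0.875 m from the base axis. Payload 4.7 kg.
Tool frame: the origin (TCP) lies midway between the tips of the shut fingers; the grasp point (between the pads) lies 19 mm behind it; z points along the fingers, y is the line along which they close (so a half turn about z gives the same grasp; the last joint's range is limited). The gripper opens to 87 mm and grips with 3 to 60 N. Pads are 19 mm wide; open, the fingers measure 117 mm over their backs; the gripper's body (75 mm by 190 mm) begins 51 mm behind the grasp point.
Start: joints at [0.014, 0.321, -0.07, 1.45, 0.023, 1.371, -0.057], TCP at [0.65, -0, 0.223] pointing down, gripper open.
Joint ranges: [-2.86, 2.86], [-0.3, 2.09], [-1.38, 1.24], [0.06, 2.45], [-1.56, 4.7], [0.09, 2.05], [-2.69, 2.69]. Speed limits (rad/s): [2.57, 2.57, 3.14, 3.14, 3.14, 3.14, 3.14].

### API

Orientations are given as a rotation vector (axis times angle).
In Python, from bench import ctrl gives the robot as it stands. The module is installed in compiled form; this text tells all that it offers.
- The arm moves only by the shell command python3 -m handwheel 'ROWS' [FORCE]. ROWS is JSON, a list of rows, each a list of 7 numbers: the finger opening in m, from 0 to 0.087, then the shift along the tool's x, y, z in m, then the turn, a rotation vector about the tool's x, y, z in degrees. A call has 1 to 12 rows; each row shifts and turns the commanded pose from where the row before left it, along the tool's axes as they then stand; what a row does not reach is not made up. A row lasts 1/8 s, in which the tool goes at most 62.5 mm and 10.7 degrees, less where a joint would pass 70% of its speed; a pose out of reach is approached as far as the arm can. A call is refused whole if a number of a shift passes 0.0625 or a number of a turn 10.7, either way. A call with a gripper value outside its range is refused whole. The fingers move at their own pace and stop on an object; FORCE is the grip in N (left out, the last holds). Time passes only in rows, so rows that do not move let the fingers close. It gives the time, the measured TCP pose, the force, the opening and the grip force at its end, in the units of the state.
- ctrl.get_state(): the state, without advancing time (a new reading comes with each control period).
- ctrl.get_image(name): name is "scene" or "side" or "wrist"; returns (picture, depth): 420x560x3 uint8, blue, green, red; 420x560 float32, m along the optical axis (not along the pixel's ray), 0 where there is no reading.
- ctrl.camera_info(name): a dict with "intrinsics" (3x3 intrinsics, pixels), "R" (3x3) and "t" (3): a world point X has camera coordinates R X + t. Camera axes: x right, y down, z forward; pixel columns grow to the right and rows downward; lengths in m; the calibration is good to about 2 mm. A picture is of the moment at which its call begins: read the wrist's pose just before it. camera_info takes no time and is no camera call; for the wrist camera it gives the pose at the moment of the call.
- ctrl.close_job(): hands the job in; it is judged then, once.
The state is a dict: "time": time; "joint_positions": joint angles; "qd": joint speeds; "joint_torque": joint torques, N m; "position": TCP position; "tool_rot": TCP orientation; "ft_force": force on the tool from outside, world axes, zero at the start; "torque": the same for the moment, N m; "grip_width": opening from 0.0 (shut) to 1.0 (fully open); "grip_force": force on a finger pad.
Only numpy, scipy, OpenCV 4.12 (cv2) and the standard library are available. Lean on these libraries where they do the work, as an engineer would, in place of code of your own. Each camera call takes 0.05 s, during which the arm holds its last target. There are 200 camera calls.

### The job

Start a calibration on the sloping bench station: press its round on-key, then the triangle key that points away from the robot, then the long bar key, one at a time, each right down and let up again, and do not press the other triangle. Then lift the handheld reflectance meter out of its charging stand and set its spring nose gently on the sunk face of the reference tile in the square holder (not the round one), with the meter square to the sloping face and the nose pushed about half way in. The job ends while you hold it there: keep the meter gripped and pressed so, and leave the other things on the desk where they are.

Things in the scene. Friction and masses are not known exactly. Their poses are not given: they have to be found in the camera images.
- station: calibration station: off-white wedge fixed on the desk, 184 mm deep (x), 210 mm wide (y), 30 mm high in front (robot side), 80 mm at the rear; its panel slopes up away from the robot at 15 degrees. In front: four white keys on a grey strip; behind: a dark display between two tile holders. Origin: centre of the footprint at desk level; x to the rear, y to its left, z up; turned by up to 0.25 rad
- key_round_top (a point): centre of the top of the round on-key, 22 mm across, at the left end of the key row; z points out of the panel (square to the slope). All key tops stand 9 mm proud of the panel; neighbouring keys are 42 to 48 mm apart centre to centre
- key_up_top (a point): centre of the top of the triangle key, 21 x 25 mm, whose point is away from the robot; second key from the left; z out of the panel
- key_down_top (a point): centre of the top of the triangle key whose point is toward the robot; third from the left; not to be pressed; z out of the panel
- key_bar_top (a point): centre of the top of the long bar key, 16 x 34 mm (long side across the panel), at the right end of the row; z out of the panel
- key_round (a joint): travel of the round key into the panel, 0 = up, 0.0045 m = right down; spring return, 1.8 N to start moving, 4 N right down; counts as pressed beyond 0.0032
- key_up (a joint): travel of the triangle key that points away from the robot, same spring and travel
- key_down (a joint): travel of the triangle key that points to the robot, same spring and travel; leave it up
- key_bar (a joint): travel of the long bar key, same spring and travel
- tile_square: aluminium holder, a square plate 44 x 44 x 6.8 mm on the sloping panel, with a white ceramic tile sunk in a round recess 26 mm across, 2.8 mm deep; fixed; in the left or the right of the two sockets beside the display. Origin: centre of its underside; axes as the station's
- tile_square_face (a point): centre of the white tile face in the square holder (the marked spot), 2.8 mm below the holder's rim and 4 mm above the panel; z points out of the face, square to the slope
- tile_round: the other holder, a round plate 46 mm across and 6.8 mm thick with an equal sunk tile, in the other socket; fixed; not to be touched with the meter. Origin: centre of its underside on the panel
- charger: charging stand of the meter, off-white block fixed on the desk, 72 x 72 mm at the top, 66 mm high, on a 90 x 90 mm foot, with a pocket 30 (x) x 34 (y) mm, 61 mm deep, open at the top, and behind it (+x) a backrest 48 mm wide rising to 100 mm. Origin: centre of the footprint at desk level; the nose tip stands 8 mm above it
- meter: handheld reflectance meter, loose, about 0.17 kg, upright in the charging stand. Origin: tip of its sprung-out nose; z up to its top at 152 mm. Upper body a box 44 (x) x 36 (y) mm from z = 58 to 152 mm, flat sides, display on the -x side; grip it across y, near its top. Grey barrel 26 x 30 mm, z = 14 to 58 mm, in the pocket with 2 mm play, shoulder on the rim. Lift it 65 mm to clear
- nose_tip (a point): centre of the flat end of the meter's nose, a steel pin 16 mm across that stands 14 mm out of the barrel; moves with the nose
- nose (a joint): how far the nose is pushed in, 0 = sprung out, 0.008 m = at its stop; spring, 1.5 N to start moving and 0.7 N more for each mm: 4.3 N at half way, 7.1 N at the stop
- log_pad: blue notepad, 148 x 109 x 14 mm, lying loose with a pen on it; leave alone
- marker: marker pen, 135 mm long, 17 mm thick, lying loose; leave alone
- timer: white count-down timer, 64 x 64 x 18 mm, lying loose; leave alone
- drop_bottle: dark dropper bottle, 38 mm across, 82 mm high, standing loose; leave alone
- label_roll: roll of white labels, 72 mm across, 31 mm high, lying loose; leave alone
- jar: dark jar with a white cap, 59 mm across, 77 mm high, standing loose; leave alone

How it is judged:
By the outcome, as a careful person would: the job done as asked, in the order asked, and still so for the second after the job is handed in, while the arm keeps its last pose, push and grip.
It also fails if it takes over 54 s, if anything falls off the work surface, if the arm or the gripper's body presses on something with over 40 N, if the wrist force passes 120 N, or if a joint passes its speed limit or range.

## Working session

There is one attempt and no reset: what is moved stays moved. The work goes in short steps, Python scripts to look and compute and a shell command to move; the robot and the scene stay as the last step left them, time stands still between calls to the robot, and variables do not carry over. Pictures are saved under pics/ and viewed, at most 10 in all, crops included, and the job is handed in when it is done.

```bash
mkdir -p pics; cat > h.py <<'E'
import numpy as np, cv2
from scipy.spatial.transform import Rotation as R
from bench import ctrl
def grab(n):
    ci=ctrl.camera_info(n); im,d=ctrl.get_image(n)
    return im,d,np.array(ci["intrinsics"]),np.array(ci["R"]),np.array(ci["t"])
def cloud(d,K,Rc,t):
    v,u=np.mgrid[:d.shape[0],:d.shape[1]]
    p=np.stack([(u-K[0,2])/K[0,0]*d,(v-K[1,2])/K[1,1]*d,d],-1)
    return (p-t)@Rc   # R^T (p-t)
def ray(u,v,K,Rc,t):
    d=np.array([(u-K[0,2])/K[0,0],(v-K[1,2])/K[1,1],1.])
    return -Rc.T@t, Rc.T@d
E
python3 - <<'E'
from h import *
s=ctrl.get_state(); print(s)
for n in("scene","side","wrist"):
    im,d,K,Rc,t=grab(n); np.savez(f"pics/{n}0.npz",im=im,d=d,K=K,R=Rc,t=t)
    cv2.imwrite(f"pics/{n}0.png",im); print(n,K[0,0],(-Rc.T@t).round(3),Rc.round(2).tolist(),(d>0).mean())
E
```

```text
{'time': 0.0, 'joint_positions': array([ 0.01408632,  0.32184659, -0.07012039,  1.45165635,  0.0225909 ,
        1.37081115, -0.05693666]), 'qd': array([-3.81003707e-06,  1.85048998e-05,  5.85451894e-05,  6.31204283e-04,
       -9.53475987e-04, -2.43801527e-03, -3.98285171e-04]), 'joint_torque': array([-2.58547143e-04, -4.91284704e+01, -4.03903294e-01, -3.12526345e+01,
       -6.40594075e-02,  4.37659642e-02,  1.61017233e-04]), 'position': array([ 6.49447354e-01, -1.57200986e-05,  2.21455843e-01]), 'tool_rot': array([-2.22047022, -2.22055728,  0.00223181]), 'ft_force': array([0.23462322, 0.16446882, 0.0932121 ]), 'torque': array([-0.03154328, -0.03314484, -0.00871602]), 'grip_force': 0.0, 'grip_width': 1.000009670003406}
scene 495.4808118764391 [ 0.168 -0.761  1.02 ] [[0.86, -0.5, -0.01], [-0.37, -0.63, -0.68], [0.33, 0.59, -0.73]] 0.9960671768707483
side 503.093310698094 [ 0.686 -1.078  0.692] [[1.0, 0.07, 0.01], [0.04, -0.5, -0.87], [-0.06, 0.87, -0.5]] 0.9960289115646258
wrist 324.7289645711174 [0.649 0.077 0.384] [[1.0, -0.0, -0.0], [0.0, -0.96, 0.28], [-0.0, -0.28, -0.96]] 0.9959098639455782
```

View pics/scene0.png

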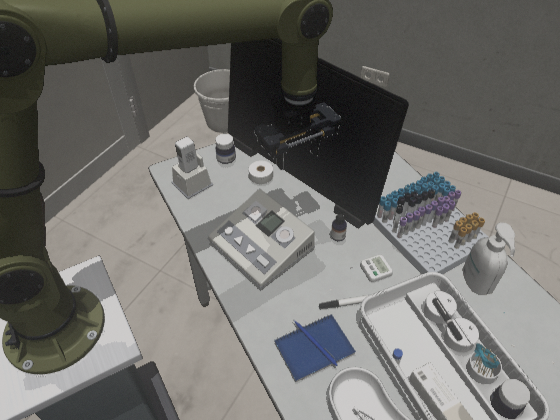

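View pics/wrist0.png

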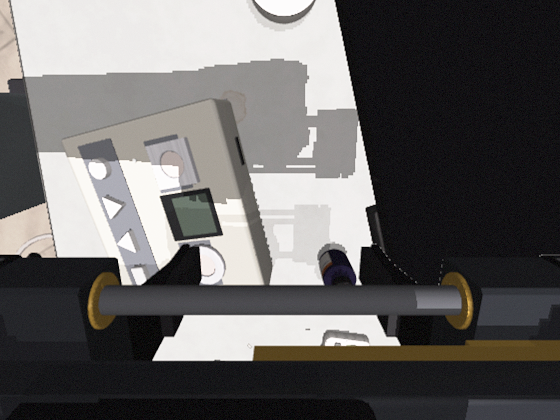

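View pics/side0.png

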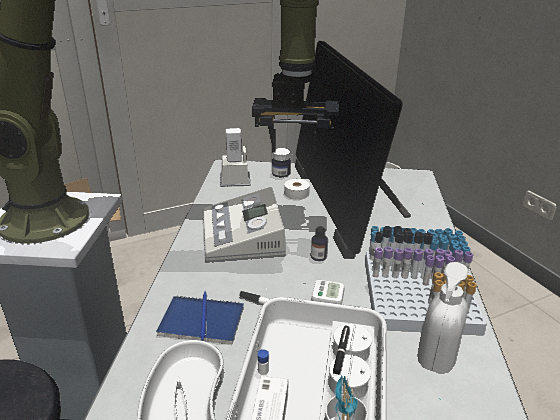

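The scene shows the station with a square holder at its left (wrist pixel about (173,160)) and a round one at its right (207,262). In the wrist view the keys are round (98,168), up triangle (113,207), down triangle (127,240) and bar (138,272). The meter stands in its charger at scene (186,155) and side (234,140).

```bash
cat > m.py <<'E'
from h import *
def load(n): z=np.load(f"pics/{n}.npz"); return z["im"],z["d"],z["K"],z["R"],z["t"]
def panel(P,mask):
    p=P[mask]; rng=np.random.default_rng(0); best=None
    for _ in range(400):
        a=p[rng.choice(len(p),3,replace=False)]; n=np.cross(a[1]-a[0],a[2]-a[0]); l=np.linalg.norm(n)
        if l<1e-9: continue
        n/=l; n*=np.sign(n[2]) or 1
        if not .94<n[2]<.985: continue
        k=abs((p-a[0])@n)<.0015
        if best is None or k.sum()>best.sum(): best=k
    q=p[best]; c=q.mean(0); n=np.linalg.svd(q-c,full_matrices=False)[2][2]; n*=np.sign(n[2]); return c,n,best.sum()
if __name__=="__main__":
  for n,box in(("wrist0",(60,90,260,300)),("scene0",(200,185,320,290)),("side0",(195,180,290,265))):
    im,d,K,Rc,t=load(n); P=cloud(d,K,Rc,t)
    m=np.zeros(d.shape,bool); m[box[1]:box[3],box[0]:box[2]]=1; m&=(d>0)&(P[...,2]>.025)&(P[...,2]<.1)
    c,nn,k=panel(P,m); print(n,"panel",c.round(4),nn.round(4),k,"tilt",np.degrees(np.arccos(nn[2])).round(2),"yaw",np.degrees(np.arctan2(-nn[1],-nn[0])).round(2))
    h=(P-c)@nn
    q=m&(h>.0065)&(h<.012); cnt,lab,st,ce=cv2.connectedComponentsWithStats(q.astype(np.uint8))
    for i in range(1,cnt):
        if st[i,4]>25: print("  raised",st[i].tolist(),P[lab==i].mean(0).round(4),h[lab==i].mean().round(4))
    q=m&(h>.0035)&(h<.0095); cnt,lab,st,ce=cv2.connectedComponentsWithStats(q.astype(np.uint8))
    for i in range(1,cnt):
        if st[i,4]>60: print("  mid",st[i].tolist(),P[lab==i].mean(0).round(4),np.median(h[lab==i]).round(4))
    if n!="wrist0":
        w=(P[...,2]>.13)&(P[...,2]<.2)&(d>0); u0,v0=(186,155) if n=="scene0" else (234,140)
        b=np.zeros_like(w); b[v0-30:v0+40,u0-30:u0+30]=1; w&=b
        p=P[w]; print("  meter",len(p),p.min(0).round(3),p.max(0).round(3))
        tp=p[p[:,2]>np.percentile(p[:,2],99)-.004]; print("  top",tp.mean(0).round(4),tp.min(0).round(4),tp.max(0).round(4),cv2.minAreaRect(tp[:,:2].astype(np.float32)*1000))
        w=b&(P[...,2]>.06)&(P[...,2]<.072); p=P[w]; print("  chargertop",len(p),cv2.minAreaRect(p[:,:2].astype(np.float32)*1000) if len(p) else 0)
  im,d,K,Rc,t=load("wrist0"); cv2.imwrite("pics/wc.png",cv2.resize(im[90:300,60:280],None,fx=2.8,fy=2.8,interpolation=cv2.INTER_CUBIC))
E
python3 m.py
```

```text
wrist0 panel [ 0.5301 -0.003   0.0593] [-0.2622 -0.0559  0.9634] 18096 tilt 15.55 yaw 12.03
  raised [147, 140, 30, 24, 140] [0.533  0.0444 0.07  ] 0.0069
  raised [174, 143, 13, 14, 44] [0.5539 0.0454 0.0757] 0.0069
  raised [88, 158, 20, 21, 306] [0.4605 0.0237 0.0514] 0.0092
  raised [153, 164, 8, 14, 39] [0.5273 0.0234 0.0673] 0.007
  raised [102, 196, 21, 23, 235] [ 0.468  -0.0172  0.0508] 0.0089
  raised [117, 231, 20, 21, 207] [ 0.48   -0.0579  0.0516] 0.0088
  raised [131, 267, 16, 18, 195] [ 0.4874 -0.0983  0.0511] 0.0086
  mid [145, 137, 54, 52, 1732] [0.5438 0.0314 0.071 ] 0.006
  mid [88, 158, 22, 21, 241] [0.4624 0.0242 0.0508] 0.0088
  mid [102, 196, 22, 23, 229] [ 0.4692 -0.0164  0.0501] 0.0085
  mid [117, 230, 21, 22, 216] [ 0.4815 -0.0574  0.051 ] 0.0084
  mid [198, 245, 26, 39, 584] [ 0.576  -0.0752  0.073 ] 0.0053
  mid [131, 265, 18, 20, 217] [ 0.4884 -0.0973  0.0506] 0.0085
scene0 panel [ 0.5232 -0.0369  0.0548] [-0.2622 -0.0558  0.9634] 2170 tilt 15.55 yaw 12.02
  raised [225, 226, 8, 8, 41] [0.4618 0.0209 0.051 ] 0.0092
  raised [234, 236, 9, 8, 37] [ 0.4695 -0
[... 844 characters left out ...]
13, 8, 6, 31] [ 0.473  -0.0173  0.0514] 0.009
  raised [248, 217, 9, 11, 29] [ 0.5598 -0.0756  0.07  ] 0.0074
  raised [216, 220, 9, 7, 35] [ 0.4836 -0.0594  0.0518] 0.0091
  raised [219, 230, 7, 10, 59] [ 0.4935 -0.1069  0.0515] 0.0089
  mid [243, 193, 19, 15, 149] [0.5475 0.0307 0.0714] 0.0059
  mid [248, 217, 19, 12, 146] [ 0.5719 -0.0773  0.0715] 0.0058
  meter 214 [0.446 0.252 0.13 ] [0.49  0.297 0.163]
  top [0.4664 0.2763 0.161 ] [0.4456 0.2568 0.1593] [0.4881 0.2967 0.1635] ((466.6620178222656, 275.7878112792969), (41.23306655883789, 40.79600143432617), 4.846112251281738)
  chargertop 196 ((466.1023254394531, 276.3818359375), (70.86827087402344, 78.39047241210938), 9.287304878234863)
```

```bash
cat > go.py <<'E'
from h import *
YAW=12.2; TILT=15.2
def Rn(yaw=YAW,tilt=TILT,mode="x"):
    # mode x: tool y along slope x ; mode y: tool y along station y
    S=R.from_euler("ZY",[yaw,-tilt],degrees=True).as_matrix() # cols: slope x,y,normal
    z=-S[:,2]; y=S[:,0] if mode=="x" else S[:,1]
    return np.stack([np.cross(y,z),y,z],1)
def plan(p,Rt):
    s=ctrl.get_state(); Rc=R.from_rotvec(s["tool_rot"]).as_matrix(); d=np.asarray(p)-s["position"]
    print("pos",s["position"].round(4),"turn(deg)",np.degrees(R.from_matrix(Rc.T@Rt).as_rotvec()).round(2),"shift now-axes mm",(Rc.T@d*1e3).round(1),"target-axes mm",(Rt.T@d*1e3).round(1))
    print("t",round(s["time"],2),"ft tool",(Rc.T@s["ft_force"]).round(2),"w",round(s["grip_width"]*87,1),"q",s["joint_positions"].round(2))
E
python3 - <<'E'
from go import *
Rt=Rn(); n=-Rt[:,2]; print(n)
plan(np.array([.462,.0225,.051])+.03*n,Rt)
E
```

```text
[-0.25626787 -0.05540707  0.96501649]
pos [ 6.496e-01 -1.000e-04  2.217e-01] turn(deg) [-15.22   1.61 -12.13] shift now-axes mm [  20.9 -195.1  142. ] target-axes mm [  61.7 -217.1   87.9]
t 0.15 ft tool [-0.11 -0.17 -0.06] w 87.1 q [ 0.01  0.32 -0.07  1.45  0.02  1.37 -0.06]
```

```bash
python3 -m handwheel '[[0,0,0,0,-7.6,0.8,-6.05],[0,0,0,0,-7.6,0.8,-6.05],[0,0.015,-0.055,0.01,0,0,0],[0,0.015,-0.055,0.015,0,0,0],[0,0.015,-0.055,0.02,0,0,0],[0,0.017,-0.052,0.03,0,0,0],[0,0,0,0,0,0,0],[0,0,0,0,0,0,0]]' 20
python3 - <<'E'
from go import *
Rt=Rn(); n=-Rt[:,2]
plan(np.array([.462,.0225,.051])+.012*n,Rt)
im,d,K,Rc,t=grab("wrist"); np.savez("pics/wrist1.npz",im=im,d=d,K=K,R=Rc,t=t); cv2.imwrite("pics/wrist1.png",im)
E
```

```text
time: 1.15
position: [0.4523, 0.0206, 0.0937]
tool_rot: [1.857, 2.301, 0.309]
ft_force: [1.3, -0.1, 0.2]
grip_width: 0.172
grip_force: 0.0
pos [0.4523 0.0206 0.0937] turn(deg) [ 0.15  0.05 -0.01] shift now-axes mm [-0.1 -1.7 31.8] target-axes mm [-0.2 -1.6 31.8]
t 1.15 ft tool [-0.39  1.25  0.17] w 14.9 q [ 0.08 -0.18 -0.14  2.28 -0.09  0.77  0.21]
```

View pics/wrist1.png

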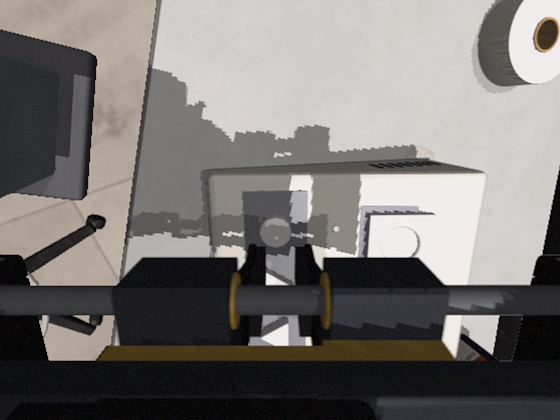

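The round key is visible at (275,232) and the square tile at (400,242). The fingers are nearly shut above the key row. I'll re-measure the key from this second wrist pose.

```bash
python3 - <<'E'
from m import *
im,d,K,Rc,t=load("wrist1"); P=cloud(d,K,Rc,t)
m=np.zeros(d.shape,bool); m[170:255,205:480]=1; m&=(d>0)&(P[...,2]>.025)&(P[...,2]<.1)
c,nn,k=panel(P,m); print(c.round(4),nn.round(4),k,"tilt",np.degrees(np.arccos(nn[2])),"yaw",np.degrees(np.arctan2(-nn[1],-nn[0])))
h=(P-c)@nn
for lo,hi in((.0065,.012),(.0035,.0095)):
    cnt,lab,st,ce=cv2.connectedComponentsWithStats((m&(h>lo)&(h<hi)).astype(np.uint8))
    for i in range(1,cnt):
        if st[i,4]>60: p=P[lab==i]; print(st[i].tolist(),p.mean(0).round(4),p.min(0).round(4),p.max(0).round(4),h[lab==i].mean().round(4))
E
python3 -m handwheel '[[0,0,-0.0015,0.015,0,0,0],[0,0,0,0.015,0,0,0],[0,0,0,0,0,0,0],[0,0,0,0,0,0,0]]'
```

```text
[0.5047 0.0461 0.055 ] [-0.2638 -0.0535  0.9631] 16081 tilt 15.616157415493074 yaw 11.454462887045137
[259, 215, 32, 32, 758] [0.4589 0.0236 0.0507] [0.4491 0.0126 0.0457] [0.4695 0.0339 0.0549] 0.0092
[374, 216, 15, 13, 71] [0.5267 0.0438 0.0681] [0.5213 0.0394 0.0664] [0.5312 0.0485 0.0698] 0.0069
[367, 225, 10, 25, 85] [0.5228 0.0323 0.0664] [0.5191 0.0232 0.0656] [0.5266 0.0409 0.0677] 0.007
[366, 213, 69, 42, 2337] [0.5411 0.0389 0.0704] [0.517  0.0187 0.0625] [0.5655 0.0566 0.0775] 0.0056
[259, 214, 32, 33, 540] [0.4593 0.0242 0.0502] [0.4491 0.0126 0.0429] [0.4704 0.0339 0.0535] 0.0086
time: 1.7
position: [0.4594, 0.0219, 0.065]
tool_rot: [1.857, 2.3, 0.31]
ft_force: [-0.5, -0.4, 0.1]
grip_width: 0.01
grip_force: 0.0
```

```bash
python3 -m handwheel '[[0,0,-0.001,0.010,0,0,0],[0,0,0,0.004,0,0,0],[0,0,0,0,0,0,0]]'
python3 -m handwheel '[[0,0,0,0.003,0,0,0],[0,0,0,0,0,0,0]]'; python3 -m handwheel '[[0,0,0,0.0025,0,0,0],[0,0,0,0,0,0,0]]'; python3 - <<'E'
from go import *
plan([.4605,.0235,.051],Rn())
E
```

```text
time: 2.08
position: [0.4606, 0.0224, 0.0498]
tool_rot: [1.858, 2.302, 0.308]
ft_force: [-1.1, -0.6, 2.6]
grip_width: 0.003
grip_force: 1.1
time: 2.33
position: [0.4613, 0.0226, 0.0471]
tool_rot: [1.858, 2.302, 0.308]
ft_force: [-2.1, -0.9, 3.7]
grip_width: 0.007
grip_force: 1.8
time: 2.58
position: [0.4617, 0.0227, 0.0465]
tool_rot: [1.859, 2.303, 0.307]
ft_force: [-15.8, -2.4, 25.9]
grip_width: 0.007
grip_force: 14.7
pos [0.4617 0.0227 0.0465] turn(deg) [-0.02  0.03 -0.02] shift now-axes mm [ 1.1  0.3 -4.6] target-axes mm [ 1.1  0.3 -4.6]
t 2.58 ft tool [  0.95  -8.58 -29.17] w 0.6 q [ 0.07 -0.08 -0.15  2.31 -0.08  0.65  0.19]
```

```bash
python3 -m handwheel '[[0,0,0,-0.020,0,0,0],[0,0,0,-0.005,0,0,0],[0,0,0,0,0,0,0]]'; python3 - <<'E'
from go import *
n=-Rn()[:,2]
plan(np.array([.4693,-.0172,.051])+.012*n,Rn()); plan(np.array([.490,-.106,.051])+.012*n,Rn())
E
```

```text
time: 2.95
position: [0.4557, 0.0214, 0.0687]
tool_rot: [1.858, 2.301, 0.308]
ft_force: [0.3, -0.5, -0.1]
grip_width: 0.01
grip_force: 0.0
pos [0.4557 0.0214 0.0687] turn(deg) [ 0.09  0.04 -0.02] shift now-axes mm [-40.6   0.3   6.5] target-axes mm [-40.6   0.3   6.5]
t 2.95 ft tool [-0.55  0.19  0.18] w 0.9 q [ 0.08 -0.13 -0.15  2.3  -0.09  0.71  0.2 ]
pos [0.4557 0.0214 0.0687] turn(deg) [ 0.09  0.04 -0.02] shift now-axes mm [-131.8    1.8    7. ] target-axes mm [-131.8    1.8    6.9]
t 2.95 ft tool [-0.55  0.19  0.18] w 0.9 q [ 0.08 -0.13 -0.15  2.3  -0.09  0.71  0.2 ]
```

```bash
python3 -m handwheel '[[0,-0.041,0,0,0,0,0],[0,0,0,0,0,0,0],[0,0,0,0.008,0,0,0],[0,0,0,0.008,0,0,0],[0,0,0,0,0,0,0],[0,0,0,0.0045,0,0,0],[0,0,0,0,0,0,0]]'; python3 -m handwheel '[[0,0,0,0.003,0,0,0],[0,0,0,0,0,0,0]]'; python3 - <<'E'
from go import *
plan([.4693,-.0172,.051],Rn())
E
```

```text
time: 3.82
position: [0.4694, -0.0171, 0.049]
tool_rot: [1.858, 2.303, 0.308]
ft_force: [-1.3, 1.6, 2.2]
grip_width: 0.006
grip_force: 1.3
time: 4.08
position: [0.4702, -0.0171, 0.0467]
tool_rot: [1.858, 2.302, 0.308]
ft_force: [-4.9, 1.3, 8.2]
grip_width: 0.003
grip_force: 4.7
pos [ 0.4702 -0.0171  0.0467] turn(deg) [ 0.05  0.   -0.02] shift now-axes mm [ 0.1  0.2 -4.4] target-axes mm [ 0.1  0.2 -4.4]
t 4.08 ft tool [ 2.29 -2.21 -9.15] w 0.3 q [ 0.11 -0.06 -0.08  2.29 -0.11  0.66  0.32]
```

```bash
python3 -m handwheel '[[0,0,0,-0.020,0,0,0],[0,0,0,-0.005,0,0,0],[0,-0.046,0.001,0,0,0,0],[0,-0.045,0.0005,0,0,0,0],[0,0,0,0,0,0,0],[0,0,0,0,0,0,0]]'; python3 - <<'E'
from go import *
plan([.490,-.106,.051],Rn())
E
```

```text
time: 4.82
position: [0.484, -0.1069, 0.07]
tool_rot: [1.859, 2.303, 0.308]
ft_force: [0.3, -0.9, 0.0]
grip_width: 0.006
grip_force: 0.0
pos [ 0.484  -0.1069  0.07  ] turn(deg) [ 0.   -0.01 -0.04] shift now-axes mm [-0.4  0.9 20. ] target-axes mm [-0.4  0.9 20. ]
t 4.83 ft tool [-0.94  0.12  0.01] w 0.5 q [ 0.19 -0.03  0.06  2.21 -0.17  0.74  0.58]
```

```bash
python3 -m handwheel '[[0,0,0.001,0.010,0,0,0],[0,0,0,0.010,0,0,0],[0,0,0,0,0,0,0],[0,0,0,0.003,0,0,0],[0,0,0,0,0,0,0]]'; python3 -m handwheel '[[0,0,0,0.002,0,0,0],[0,0,0,0,0,0,0]]'; python3 - <<'E'
from go import *
plan([.490,-.106,.051],Rn())
E
```

```text
time: 5.45
position: [0.4911, -0.1055, 0.0487]
tool_rot: [1.858, 2.303, 0.308]
ft_force: [-1.4, 1.8, 3.6]
grip_width: 0.004
grip_force: 1.5
time: 5.7
position: [0.4917, -0.1057, 0.0471]
tool_rot: [1.858, 2.302, 0.308]
ft_force: [-4.1, 1.5, 5.4]
grip_width: 0.007
grip_force: 3.0
pos [ 0.4917 -0.1057  0.0471] turn(deg) [ 0.05  0.01 -0.02] shift now-axes mm [ 0.  -0.7 -4.2] target-axes mm [ 0.  -0.7 -4.2]
t 5.7 ft tool [ 2.32 -2.1  -6.14] w 0.6 q [ 0.19  0.02  0.06  2.21 -0.19  0.68  0.59]
```

```bash
python3 -m handwheel '[[0,0,0,0.0012,0,0,0],[0,0,0,0,0,0,0]]'; python3 -m handwheel '[[0,0,0,-0.02,0,0,0],[0,0,0,-0.06,0,0,0],[0,0,0,-0.06,0,0,0],[0,0,0,-0.06,0,0,0],[0,0,0,0,0,0,0]]'; python3 - <<'E'
from go import *
plan([.57,.275,.30],Rn(9.5,0,"y")); 
E
```

```text
time: 5.95
position: [0.4919, -0.1056, 0.047]
tool_rot: [1.859, 2.303, 0.309]
ft_force: [-9.0, 3.4, 16.5]
grip_width: 0.002
grip_force: 9.1
time: 6.58
position: [0.4431, -0.1187, 0.2446]
tool_rot: [1.852, 2.292, 0.313]
ft_force: [-0.2, -0.6, 0.2]
grip_width: 0.006
grip_force: 0.0
pos [ 0.4431 -0.1187  0.2446] turn(deg) [ 12.38  12.35 -86.8 ] shift now-axes mm [358.2 214.2   1.1] target-axes mm [-190.2  367.4  -55.4]
t 6.58 ft tool [-0.52 -0.25 -0.3 ] w 0.5 q [ 0.22 -0.29  0.07  2.06 -0.12  1.14  0.54]
```

```bash
python3 -m handwheel '[[0.08,0.02,0.06,0,0,0,0],[0.08,0.05,0.04,0,0,0,0],[0.08,0.06,0.03,0,0,0,0],[0.08,0.06,0.03,0,0,0,0],[0.08,0.06,0.03,0,0,0,0],[0.08,0.055,0.012,0,0,0,0],[0.08,0.053,0.012,0,0,0,0],[0.08,0,0,0,0,0,0]]'; python3 -m handwheel '[[0.08,0,0,0,1.38,1.37,-9.64],[0.08,0,0,0,1.38,1.37,-9.64],[0.08,0,0,0,1.38,1.37,-9.64],[0.08,0,0,0,1.38,1.37,-9.64],[0.08,0,0,0,1.38,1.37,-9.64],[0.08,0,0,0,1.38,1.37,-9.64],[0.08,0,0,0,1.38,1.37,-9.64],[0.08,0,0,0,1.38,1.37,-9.64],[0.08,0,0,0,1.38,1.37,-9.64],[0.08,0,0,0,0,0,0],[0.08,0,0,0,0,0,0]]'; python3 - <<'E'
from go import *
plan([.57,.275,.30],Rn(9.5,0,"y")); 
im,d,K,Rc,t=grab("wrist"); np.savez("pics/wrist2.npz",im=im,d=d,K=K,R=Rc,t=t); cv2.imwrite("pics/wrist2.png",im)
E
```

```text
time: 7.58
position: [0.5607, 0.2679, 0.2915]
tool_rot: [1.85, 2.313, 0.31]
ft_force: [-0.0, -1.2, -0.7]
grip_width: 0.829
grip_force: 0.0
time: 8.95
position: [0.5626, 0.2609, 0.2921]
tool_rot: [0.256, -3.12, -0.005]
ft_force: [0.5, 0.1, 0.4]
grip_width: 0.921
grip_force: 0.0
pos [0.5626 0.2609 0.2921] turn(deg) [ 0.24 -0.63 -0.13] shift now-axes mm [-9.5 12.8 -8. ] target-axes mm [-9.6 12.7 -7.9]
t 8.95 ft tool [-0.49 -0.02 -0.44] w 80.1 q [-0.06  0.28 -0.52  1.4   0.13  1.51  1.16]
```

View pics/wrist2.png

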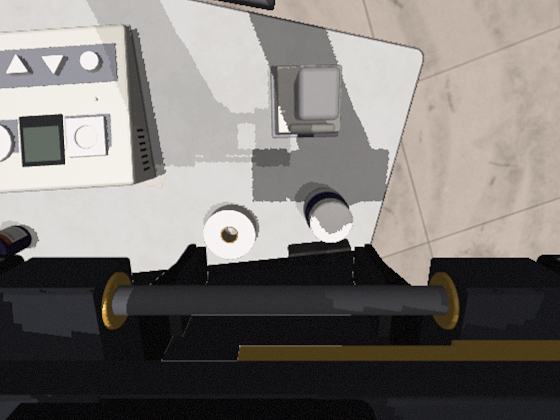

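The picture shows the meter top at (318,95) in its charger, the jar at (330,215), the label roll at (230,232), and the square holder with its tile at (86,135).

```bash
python3 - <<'E'
from m import *
im,d,K,Rc,t=load("wrist2"); P=cloud(d,K,Rc,t)
def rect(mk,name):
    p=P[mk]; r=cv2.minAreaRect(p[:,:2].astype(np.float32)*1000); print(name,len(p),"rect",np.round(r[0],1),np.round(r[1],1),round(r[2],2),"z",np.percentile(p[:,2],[2,50,98]).round(4))
b=np.zeros(d.shape,bool); b[50:150,255:355]=1
k=b&(P[...,2]>.153); rect(cv2.erode(k.astype(np.uint8),np.ones((2,2)))>0,"metertop")
rect(b&(P[...,2]>.06)&(P[...,2]<.07),"chtop"); rect(b&(P[...,2]>.09)&(P[...,2]<.105),"backrest")
m=np.zeros(d.shape,bool); m[25:190,0:160]=1; m&=(d>0)&(P[...,2]>.025)&(P[...,2]<.1)
c,nn,kk=panel(P,m); print(c.round(4),nn.round(4),kk,"tilt",np.degrees(np.arccos(nn[2])),"yaw",np.degrees(np.arctan2(-nn[1],-nn[0])))
h=(P-c)@nn
b[:]=0; b[105:170,60:112]=1
rect(b&m&(h>.0055)&(h<.0085),"plate rim h%.4f"%np.median(h[b&m&(h>.0055)&(h<.0085)]))
rect(b&m&(h>.003)&(h<.0048),"tile h")
k=b&m&(h>.003)&(h<.0085); rect(k,"holder"); print(P[k].mean(0))
# edge directions of station: yaw from left/back edge rect
k=m&(abs(h)<.0015); rect(k,"panel")
cv2.imwrite("pics/hc.png",cv2.resize(im[105:170,55:120],None,fx=8,fy=8,interpolation=cv2.INTER_CUBIC))
g=cv2.cvtColor(cv2.resize(im[105:170,55:120],None,fx=8,fy=8,interpolation=cv2.INTER_CUBIC),cv2.COLOR_BGR2GRAY)
C=cv2.HoughCircles(g,cv2.HOUGH_GRADIENT,1.5,100,param1=80,param2=20,minRadius=60,maxRadius=180); print(C)
for q in (C[0] if C is not None else []):
    u,v=55+(q[0]+.5)/8-.5,105+(q[1]+.5)/8-.5; o,dr=ray(u,v,K,Rc,t)
    for hh in(.004,.0068): s=((c+hh*nn-o)@nn)/(dr@nn); print(u,v,q[2]/8,hh,(o+s*dr).round(4),"radius mm",q[2]/8*s/K[0,0]*1e3)
E
```

```text
metertop 2085 rect [462.6 269.6] [42.5 52.8] 9.33 z [0.1564 0.1599 0.1617]
chtop 1471 rect [460.9 277.5] [72.6 72.4] 10.24 z [0.0637 0.0662 0.0678]
backrest 411 rect [469.8 278.9] [51.4 47.2] 10.78 z [0.0916 0.0995 0.1016]
[ 0.519  -0.0019  0.0564] [-0.262  -0.056   0.9634] 15144 tilt 15.540306310478167 yaw 12.056392282432078
plate rim h0.0063 825 rect [542.7  30.3] [42.7 45.1] 12.88 z [0.0653 0.0705 0.0773]
tile h 402 rect [543.7  26.3] [43.3 53.3] 12.35 z [0.0644 0.069  0.0753]
holder 1462 rect [543.7  26.3] [43.3 53.3] 12.35 z [0.065  0.0699 0.077 ]
[0.54269746 0.030415   0.07044155]
panel 15231 rect [516.6  -5.4] [180.6 157.9] 12.57 z [0.031  0.0554 0.0793]
[[[254.25 255.75  98.55]
  [224.25 149.25 170.85]
  [333.75 155.25  80.55]
  [519.75 138.75 131.25]
  [128.25 180.75  76.65]
  [149.25 305.25  87.75]
  [306.75 345.75 121.2 ]
  [518.25 285.75 102.  ]
  [  6.75 210.75  61.8 ]
  [152.25  15.75  89.85]
  [  6.75 438.75  72.6 ]]]
86.34375 136.53125 12.31875 0.004 [0.5435 0.0307 0.0691] radius mm 14.277074762989022
86.34375 136.53125 12.31875 0.0068 [0.543  0.0323 0.072 ] radius mm
[... 1029 characters left out ...]
 17.42687497887665
119.34375 140.28125 12.75 0.004 [0.5413 0.0692 0.0708] radius mm 14.764951828094285
119.34375 140.28125 12.75 0.0068 [0.5409 0.0705 0.0736] radius mm 14.654652532686153
55.40625 130.90625 7.725 0.004 [ 0.5431 -0.0059  0.0669] radius mm 8.959586140927557
55.40625 130.90625 7.725 0.0068 [ 0.5427 -0.004   0.0698] radius mm 8.892654934513974
73.59375 106.53125 11.23125 0.004 [0.5128 0.0107 0.0596] radius mm 13.015819548082293
73.59375 106.53125 11.23125 0.0068 [0.5126 0.0125 0.0626] radius mm 12.918586875600342
55.40625 159.40625 9.075 0.004 [ 0.5745 -0.0009  0.0757] radius mm 10.529328101870865
55.40625 159.40625 9.075 0.0068 [0.5739 0.001  0.0786] radius mm 10.45067038024203
```

View pics/hc.png

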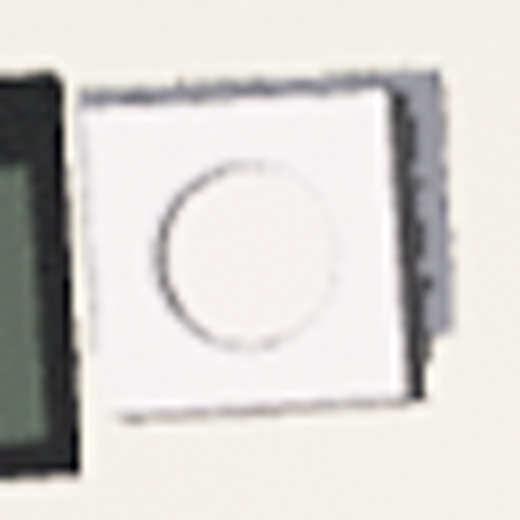

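```bash
python3 - <<'E'
from go import *
plan([.462,.277,.20],Rn(10.2,0,"y")); 
E
```

```text
pos [0.5626 0.261  0.2924] turn(deg) [ 0.24 -0.61 -0.8 ] shift now-axes mm [95.6 31.9 93.5] target-axes mm [96.2 33.6 92.4]
t 9.0 ft tool [-0.01  0.77  0.45] w 79.7 q [-0.06  0.28 -0.52  1.4   0.13  1.51  1.16]
```

```bash
python3 -m handwheel '[[0.08,0,0,0,0.24,-0.61,-0.8],[0.08,0.05,0.018,0.02,0,0,0],[0.08,0.046,0.0155,0.02,0,0,0],[0.08,0,0,0.04,0,0,0],[0.08,0,0,0,0,0,0],[0.08,0,0,0,0,0,0]]'; python3 - <<'E'
from go import *
plan([.462,.277,.118],Rn(10.2,0,"y")); 
E
```

```text
time: 9.75
position: [0.463, 0.2774, 0.2141]
tool_rot: [-0.282, 3.127, 0.001]
ft_force: [0.5, -0.7, 0.2]
grip_width: 0.918
grip_force: 0.0
pos [0.463  0.2774 0.2141] turn(deg) [0.05 0.1  0.12] shift now-axes mm [ 1.3 -0.3 96.1] target-axes mm [ 1.1 -0.2 96.1]
t 9.75 ft tool [-0.37 -0.82 -0.18] w 79.9 q [-0.06  0.12 -0.57  1.72  0.07  1.31  1.11]
```

```bash
python3 -m handwheel '[[0.08,0.001,0,0.04,0,0,0],[0.08,0,0,0.04,0,0,0],[0.08,0,0,0.016,0,0,0],[0.08,0,0,0,0,0,0]]'; python3 -m handwheel '[[0.05,0,0,0,0,0,0],[0.04,0,0,0,0,0,0],[0.03,0,0,0,0,0,0],[0.02,0,0,0,0,0,0],[0.02,0,0,0,0,0,0],[0.02,0,0,0,0,0,0]]' 30;  python3 - <<'E'
from go import *
plan([.462,.277,.118],Rn(10.2,0,"y")); 
E
```

```text
time: 10.25
position: [0.4615, 0.2773, 0.117]
tool_rot: [0.283, -3.128, -0.001]
ft_force: [-0.5, 0.5, 0.4]
grip_width: 0.92
grip_force: 0.0
time: 11.0
position: [0.4609, 0.2773, 0.1167]
tool_rot: [0.284, -3.129, -0.001]
ft_force: [0.1, 0.5, -0.7]
grip_width: 0.411
grip_force: 30.0
pos [0.4609 0.2773 0.1167] turn(deg) [ 0.02 -0.01  0.18] shift now-axes mm [-1.  -0.5 -1.3] target-axes mm [-1.  -0.5 -1.3]
t 11.0 ft tool [-0.22  0.44  0.74] w 35.7 q [-0.08  0.21 -0.56  1.84  0.12  1.13  1.06]
```

```bash
python3 -m handwheel '[[0.02,0,0,-0.02,0,0,0],[0.02,0,0,-0.04,0,0,0],[0.02,0,0,-0.04,0,0,0],[0.02,0,0,-0.04,0,0,0],[0.02,0,0,0,0,0,0]]';  python3 - <<'E'
from go import *
plan([.5,.2,.26],Rn(12.1,15,"y"))
for n in("scene","side","wrist"):
    im,d,K,Rc,t=grab(n); np.savez(f"pics/{n}3.npz",im=im,d=d,K=K,R=Rc,t=t); cv2.imwrite(f"pics/{n}3.png",im)
a=cv2.imread("pics/scene3.png")[60:220,130:290]; b=cv2.imread("pics/side3.png")[70:230,170:330]
cv2.imwrite("pics/both3.png",cv2.resize(np.hstack([a,b]),None,fx=2.5,fy=2.5,interpolation=cv2.INTER_CUBIC))
E
```

```text
time: 11.62
position: [0.4625, 0.2782, 0.2599]
tool_rot: [-0.284, 3.123, 0.004]
ft_force: [-0.2, 0.1, -2.8]
grip_width: 0.413
grip_force: 30.0
pos [0.4625 0.2782 0.2599] turn(deg) [ -0.13 -14.67  -1.73] shift now-axes mm [-22.8 -83.7  -0.1] target-axes mm [-19.6 -84.4   5.2]
t 11.62 ft tool [0.21 0.1  2.77] w 35.9 q [-0.06  0.1  -0.57  1.66  0.05  1.4   1.12]
```

View pics/both3.png

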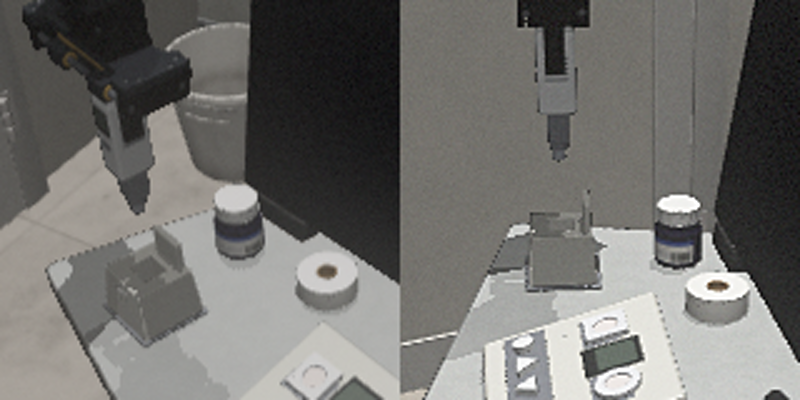

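The meter is held clear of the empty charger, with the nose tip at about scene (185,145) and side (234,133). Next I'll work out where the nose sits in the tool frame.

```bash
python3 - <<'E'
from m import *
s=ctrl.get_state(); T=R.from_rotvec(s["tool_rot"]).as_matrix(); p0=s["position"]; print(p0)
L=[]
for n,(u,v) in(("scene3",(185.2,144)),("side3",(233.6,132))):
    im,d,K,Rc,t=load(n); L.append(ray(u,v,K,Rc,t)); P=(cloud(d,K,Rc,t)-p0)@T
    m=(abs(P[...,0])<.04)&(abs(P[...,1])<.035)&(P[...,2]>.003)&(P[...,2]<.125)&(d>0)
    for lo in np.arange(.004,.124,.012):
        q=P[m&(P[...,2]>=lo)&(P[...,2]<lo+.012)]
        if len(q)>8: print(n,f"{lo+.006:.3f}",len(q),"x",(np.percentile(q[:,0],[3,97])*1e3).round(1),"y",(np.percentile(q[:,1],[3,97])*1e3).round(1))
    print(" zmax",np.sort(P[m][:,2])[-5:].round(4))
A=np.array([[L[0][1]@L[0][1],-L[0][1]@L[1][1]],[L[0][1]@L[1][1],-L[1][1]@L[1][1]]]); b=np.array([(L[1][0]-L[0][0])@L[0][1],(L[1][0]-L[0][0])@L[1][1]])
k=np.linalg.solve(A,b); a,c=L[0][0]+k[0]*L[0][1],L[1][0]+k[1]*L[1][1]; print("nose",a,c,"tool",((a+c)/2-p0)@T)
E
```

```text
[0.46041672 0.27665501 0.25535011]
scene3 0.010 67 x [-20.9  18.1] y [-21.4   8.7]
scene3 0.022 78 x [-24.1  17.7] y [-20.5  10.2]
scene3 0.034 74 x [-22.8  17.8] y [-20.8   8.9]
scene3 0.046 32 x [-20.4  15.9] y [-17.8   5. ]
scene3 0.058 45 x [-16.9   7.9] y [-18.    1.2]
scene3 0.070 38 x [-14.3   8.1] y [-15.8  11.5]
scene3 0.082 24 x [-15.    7.2] y [-14.    2.8]
scene3 0.094 17 x [-12.4   4.7] y [-9.9  1.3]
 zmax [0.1021 0.1025 0.104  0.1041 0.1044]
side3 0.010 66 x [-27.8  14.1] y [-20.9  -7.8]
side3 0.022 68 x [-27.5  14.1] y [-20.  -10.8]
side3 0.034 64 x [-27.1  14.6] y [-22. -10.]
side3 0.046 43 x [-23.3  12.2] y [-19.7 -10.8]
side3 0.058 36 x [-18.3   4.4] y [-18.8  -7.7]
side3 0.070 36 x [-18.1   4.7] y [-16.   -8.2]
side3 0.082 28 x [-17.8   4.8] y [-17.   -2.4]
side3 0.094 21 x [-13.    0.8] y [-10.5  -1.8]
 zmax [0.1023 0.1025 0.1025 0.1036 0.1054]
nose [0.46487754 0.27506251 0.15151939] [0.46802526 0.27683119 0.15470429] tool [-0.00603467 -0.00172999  0.10222609]
```

```bash
python3 - <<'E'
from go import *
Rt=Rn(12.1,15,"y"); face=np.array([.5438,.031,.0693])
p=face-Rt@[-.0025,0,.1087+.03]; print(p); plan(p,Rt)
E
```

```text
[0.50633818 0.02296888 0.20262686]
pos [0.4604 0.2767 0.2554] turn(deg) [ -0.25 -15.13  -1.71] shift now-axes mm [   0.4 -257.8   52.9] target-axes mm [  21.6 -257.7   48.8]
t 11.78 ft tool [-0.23 -0.25  1.14] w 35.6 q [-0.06  0.1  -0.57  1.66  0.05  1.4   1.12]
```

```bash
python3 -m handwheel '[[0.02,0,0,0,-0.13,-7.56,-0.85],[0.02,0,0,0,-0.13,-7.56,-0.85],[0.02,0.004,-0.03,0,0,0,0],[0.02,0.004,-0.046,0,0,0,0],[0.02,0.005,-0.046,0,0,0,0],[0.02,0.004,-0.046,0,0,0,0],[0.02,0.004,-0.046,0,0,0,0],[0.02,0,-0.03,0,0,0,0],[0.02,0,-0.013,0,0,0,0],[0.02,0,0,0,0,0,0],[0.02,0,0,0,0,0,0]]';  python3 - <<'E'
from go import *
Rt=Rn(12.1,15,"y"); face=np.array([.5438,.031,.0693])
p=face-Rt@[-.0025,0,.1087+.03];plan(p,Rt)
E
```

```text
time: 13.15
position: [0.4947, 0.0233, 0.2506]
tool_rot: [-0.306, 2.864, 0.042]
ft_force: [-0.4, 0.5, -1.3]
grip_width: 0.412
grip_force: 30.0
pos [0.4947 0.0233 0.2506] turn(deg) [0.11 0.07 0.1 ] shift now-axes mm [ 1.6 -2.9 49.3] target-axes mm [ 1.5 -2.8 49.3]
t 13.15 ft tool [0.57 0.59 1.24] w 35.8 q [ 0.14 -0.22 -0.18  1.98 -0.09  1.12  1.77]
```

```bash
python3 -m handwheel '[[0.02,0.0015,-0.0028,0.02,0,0,0],[0.02,0,0,0.02,0,0,0],[0.02,0,0,0.009,0,0,0],[0.02,0,0,0,0,0,0],[0.02,0,0,0,0,0,0],[0.02,0,0,0,0,0,0],[0.02,0,0,0,0,0,0]]';  python3 - <<'E'
from go import *
Rt=Rn(12.1,15,"y"); face=np.array([.5438,.031,.0693])
p=face-Rt@[-.0025,0,.1087+.03];plan(p,Rt)
V=[]
for n,(u,v) in(("scene",(255,190)),("side",(253,185)),("wrist",(0,0))):
    im,d,K,Rc,t=grab(n); np.savez(f"pics/{n}4.npz",im=im,d=d,K=K,R=Rc,t=t)
    if n!="wrist": V.append(cv2.resize(im[v-40:v+40,u-40:u+40],None,fx=5,fy=5,interpolation=cv2.INTER_CUBIC))
plan(p,Rt)
cv2.imwrite("pics/both4.png",np.hstack(V)); cv2.imwrite("pics/wrist4.png",im)
E
```

```text
time: 14.02
position: [0.5069, 0.0213, 0.2039]
tool_rot: [-0.303, 2.862, 0.041]
ft_force: [-1.0, -0.6, -0.5]
grip_width: 0.41
grip_force: 30.0
pos [0.5069 0.0213 0.2039] turn(deg) [ 0.04  0.17 -0.03] shift now-axes mm [0.6 1.7 1.2] target-axes mm [0.6 1.7 1.2]
t 14.03 ft tool [ 1.16 -0.39  0.19] w 35.7 q [ 0.14 -0.16 -0.18  2.03 -0.09  1.01  1.77]
pos [0.5068 0.0213 0.2035] turn(deg) [ 0.04  0.14 -0.03] shift now-axes mm [0.3 1.7 0.9] target-axes mm [0.3 1.8 0.9]
t 14.18 ft tool [0.83 1.18 1.72] w 35.9 q [ 0.14 -0.16 -0.18  2.03 -0.09  1.01  1.77]
```

View pics/both4.png

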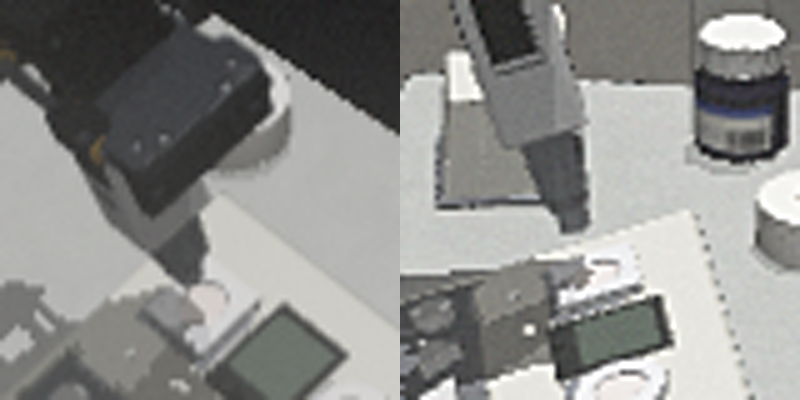

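View pics/wrist4.png

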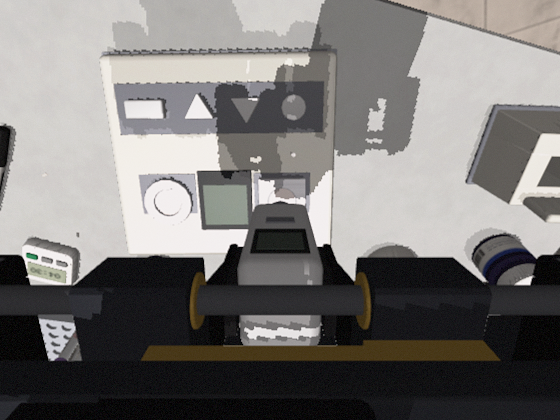

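The side view shows the nose end at about (248,190) and the square tile's centre at (254,199). In the scene view they are at (254,205) and (258,209). In the wrist view the meter's top hides part of the square tile, which is at (285,190).

```bash
python3 - <<'E'
from m import *
s=ctrl.get_state(); T=R.from_rotvec(s["tool_rot"]).as_matrix(); p0=np.array([.5068,.0213,.2036])
face=np.array([.5438,.031,.0693]); nn=-T[:,2]
for n,(u,v) in(("scene",(254,205.3)),("side",(248,190.3))):
    im,d,K,Rc,t=load(n+"4"); P=(cloud(d,K,Rc,t)-p0)@T
    m=(abs(P[...,0])<.04)&(abs(P[...,1])<.035)&(P[...,2]>.003)&(P[...,2]<.112)&(d>0)
    for lo in (.012,.024,.056,.066,.076,.086,.097):
        q=P[m&(P[...,2]>=lo)&(P[...,2]<lo+.01)]
        if len(q)>8: print(n,f"{lo+.005:.3f}",len(q),"x",(np.percentile(q[:,0],[3,97])*1e3).round(1),"mid",round(np.percentile(q[:,0],[3,97]).mean()*1e3,1),"y",(np.percentile(q[:,1],[3,97])*1e3).round(1))
    print(" zmax",np.sort(P[m][:,2])[-4:].round(4))
    o,dr=ray(u,v,K,Rc,t); c=p0+.1087*T[:,2]; k=((c-o)@nn)/(dr@nn); print(" nose by ray, tool",((o+k*dr-p0)@T*1e3).round(1))
    # holder outline in the start picture of the same camera: rim (h 5.5..8.5)
    im,d,K,Rc,t=load(n+"0"); P=cloud(d,K,Rc,t); h=(P-face)@nn+.004; S=Rn=None
    q=(P-face)@T; mk=(abs(q[...,0])<.035)&(abs(q[...,1])<.03)&(h>.0035)&(h<.009); 
    print(" holder rel face, tool x",(np.percentile(q[mk][:,0],[2,98])*1e3).round(1),"y",(np.percentile(q[mk][:,1],[2,98])*1e3).round(1),"h",np.median(h[mk]).round(4))
E
```

```text
scene 0.017 16 x [13.3 20.6] mid 17.0 y [-19.4   7.7]
scene 0.029 44 x [-20.9  19.9] mid -0.5 y [-21.1   2.1]
scene 0.061 20 x [-12.6  10.3] mid -1.2 y [-17.3 -14. ]
scene 0.071 25 x [-11.6  10. ] mid -0.8 y [-16.1  -8.6]
scene 0.081 23 x [-12.5   9.9] mid -1.3 y [-17.1   7.1]
scene 0.102 10 x [-8.2  5.7] mid -1.3 y [-11.1  -3.3]
 zmax [0.1049 0.1064 0.1089 0.1093]
 nose by ray, tool [ -3.2  -6.3 108.7]
 holder rel face, tool x [-22.9  20.6] y [-24.6  20. ] h 0.0055
side 0.017 72 x [-26.2  15.1] mid -5.6 y [-21.9 -11.3]
side 0.029 66 x [-26.3  16.1] mid -5.1 y [-21.5 -11. ]
side 0.061 37 x [-16.8   6.6] mid -5.1 y [-17.9 -10.7]
side 0.071 38 x [-17.3   6.8] mid -5.2 y [-17.8  -8.9]
side 0.081 32 x [-16.6   5. ] mid -5.8 y [-15.7  -6.5]
side 0.091 21 x [-14.9   4.8] mid -5.0 y [-12.4  -2.5]
side 0.102 23 x [-12.4   2.1] mid -5.1 y [-10.5   1.5]
 zmax [0.106  0.107  0.1075 0.1075]
 nose by ray, tool [ -4.9  -1.4 108.7]
 holder rel face, tool x [-25.9  17. ] y [-24.   22.6] h 0.0053
```

```bash
python3 - <<'E'
from go import *
Rt=Rn(12.1,15,"y"); face=np.array([.5438,.031,.0693])
p=face-Rt@[-.0004,0,.1087];plan(p,Rt)
E
```

```text
pos [0.5068 0.0213 0.2035] turn(deg) [ 0.04  0.14 -0.03] shift now-axes mm [-1.7  1.7 30.9] target-axes mm [-1.8  1.8 30.9]
t 14.18 ft tool [0.83 1.18 1.72] w 35.9 q [ 0.14 -0.16 -0.18  2.03 -0.09  1.01  1.77]
```

```bash
python3 -m handwheel '[[0.02,-0.0018,0.0018,0.012,0,0,0],[0.02,0,0,0.010,0,0,0],[0.02,0,0,0.004,0,0,0],[0.02,0,0,0,0,0,0],[0.02,0,0,0,0,0,0]]';  cat > st.py <<'E'
from go import *
import sys
Rt=Rn(12.1,15,"y"); face=np.array([.5438,.031,.0693])
p=face-Rt@[-.0004,0,.1087];plan(p,Rt)
E
python3 st.py; python3 -m handwheel '[[0.02,0,0,0.0025,0,0,0],[0.02,0,0,0,0,0,0],[0.02,0,0,0,0,0,0]]'; python3 st.py
```

```text
time: 14.8
position: [0.5148, 0.0248, 0.179]
tool_rot: [-0.303, 2.863, 0.041]
ft_force: [0.3, 0.1, -1.3]
grip_width: 0.412
grip_force: 30.0
pos [0.5148 0.0248 0.179 ] turn(deg) [ 0.04  0.14 -0.03] shift now-axes mm [ 0.2 -0.1  4.9] target-axes mm [ 0.2 -0.1  4.9]
t 14.8 ft tool [0.03 0.01 1.36] w 35.9 q [ 0.13 -0.13 -0.19  2.05 -0.08  0.95  1.76]
time: 15.18
position: [0.5153, 0.025, 0.1764]
tool_rot: [-0.303, 2.863, 0.041]
ft_force: [0.4, -1.1, -1.8]
grip_width: 0.408
grip_force: 30.0
pos [0.5153 0.025  0.1764] turn(deg) [ 0.04  0.13 -0.02] shift now-axes mm [ 0.  -0.1  2.3] target-axes mm [ 0.  -0.1  2.3]
t 15.18 ft tool [ 0.35 -1.11  1.78] w 35.5 q [ 0.13 -0.12 -0.19  2.05 -0.08  0.95  1.76]
```

```bash
for i in 1; do python3 -m handwheel '[[0.02,0,0,0.0015,0,0,0],[0.02,0,0,0,0,0,0],[0.02,0,0,0,0,0,0]]' >/dev/null; python3 st.py; python3 -m handwheel '[[0.02,0,0,0.001,0,0,0],[0.02,0,0,0,0,0,0],[0.02,0,0,0,0,0,0]]' >/dev/null; python3 st.py;  python3 -m handwheel '[[0.02,0,0,0.001,0,0,0],[0.02,0,0,0,0,0,0],[0.02,0,0,0,0,0,0]]' >/dev/null; python3 st.py; done
```

```text
pos [0.5157 0.0251 0.1748] turn(deg) [ 0.05  0.12 -0.03] shift now-axes mm [-0.  -0.1  0.7] target-axes mm [-0.1 -0.1  0.7]
t 15.55 ft tool [ 0.47 -0.43  1.65] w 35.9 q [ 0.13 -0.12 -0.19  2.05 -0.08  0.95  1.76]
pos [0.5159 0.0252 0.1739] turn(deg) [ 0.05  0.12 -0.02] shift now-axes mm [-0.  -0.1 -0.3] target-axes mm [-0.  -0.1 -0.3]
t 15.93 ft tool [-0.04 -0.25  2.66] w 36.0 q [ 0.13 -0.12 -0.19  2.05 -0.08  0.94  1.76]
pos [0.5162 0.0252 0.1729] turn(deg) [ 0.05  0.12 -0.02] shift now-axes mm [-0.1 -0.1 -1.3] target-axes mm [-0.1 -0.1 -1.3]
t 16.3 ft tool [-0.59 -0.21  2.12] w 36.0 q [ 0.13 -0.12 -0.19  2.06 -0.08  0.94  1.76]
```

```bash
python3 -m handwheel '[[0.02,0,0,0.001,0,0,0],[0.02,0,0,0,0,0,0],[0.02,0,0,0,0,0,0]]' >/dev/null; python3 st.py; python3 -m handwheel '[[0.02,0,0,0.001,0,0,0],[0.02,0,0,0,0,0,0],[0.02,0,0,0,0,0,0]]' >/dev/null; python3 st.py;  python3 -m handwheel '[[0.02,0,0,0.001,0,0,0],[0.02,0,0,0,0,0,0],[0.02,0,0,0,0,0,0]]' >/dev/null; python3 st.py
```

```text
pos [0.5165 0.0253 0.1721] turn(deg) [ 0.05  0.13 -0.02] shift now-axes mm [ 0.1 -0.2 -2.1] target-axes mm [ 0.1 -0.2 -2.1]
t 16.68 ft tool [ 1.3  -0.06 -0.64] w 36.0 q [ 0.13 -0.12 -0.19  2.06 -0.08  0.94  1.76]
pos [0.5167 0.0254 0.1711] turn(deg) [ 0.04  0.13 -0.02] shift now-axes mm [ 0.  -0.2 -3.2] target-axes mm [ 0.  -0.2 -3.2]
t 17.05 ft tool [ 0.56  0.14 -1.26] w 35.5 q [ 0.13 -0.11 -0.19  2.06 -0.08  0.94  1.76]
pos [0.517  0.0254 0.1701] turn(deg) [ 0.04  0.13 -0.02] shift now-axes mm [ 0.1 -0.1 -4.2] target-axes mm [ 0.1 -0.1 -4.2]
t 17.43 ft tool [ 1.94  0.08 -2.32] w 35.8 q [ 0.13 -0.11 -0.19  2.06 -0.08  0.93  1.76]
```

```bash
python3 -m handwheel '[[0.02,0,0,0.001,0,0,0],[0.02,0,0,0,0,0,0],[0.02,0,0,0,0,0,0]]' >/dev/null; for i in 1 2 3 4 5 6; do python3 -m handwheel '[[0.02,0,0,0,0,0,0]]' >/dev/null; python3 st.py; done
```

```text
pos [0.5173 0.0254 0.1692] turn(deg) [ 0.04  0.13 -0.02] shift now-axes mm [ 0.1 -0.1 -5.2] target-axes mm [ 0.1 -0.1 -5.2]
t 17.93 ft tool [ 0.5   0.18 -2.39] w 36.0 q [ 0.13 -0.11 -0.19  2.06 -0.08  0.93  1.76]
pos [0.5173 0.0255 0.1691] turn(deg) [ 0.04  0.13 -0.02] shift now-axes mm [ 0.  -0.1 -5.3] target-axes mm [ 0.1 -0.1 -5.3]
t 18.05 ft tool [ 1.92  0.69 -2.76] w 35.7 q [ 0.13 -0.11 -0.19  2.06 -0.08  0.93  1.76]
pos [0.5173 0.0255 0.1691] turn(deg) [ 0.04  0.13 -0.02] shift now-axes mm [ 0.  -0.1 -5.3] target-axes mm [ 0.  -0.1 -5.3]
t 18.18 ft tool [ 0.37  0.39 -2.71] w 35.9 q [ 0.13 -0.11 -0.19  2.06 -0.08  0.93  1.76]
pos [0.5173 0.0254 0.1691] turn(deg) [ 0.04  0.13 -0.02] shift now-axes mm [ 0.  -0.1 -5.3] target-axes mm [ 0.1 -0.1 -5.3]
t 18.3 ft tool [ 0.01  0.76 -2.24] w 35.8 q [ 0.13 -0.11 -0.19  2.06 -0.08  0.93  1.76]
pos [0.5173 0.0255 0.1691] turn(deg) [ 0.05  0.13 -0.02] shift now-axes mm [ 0.  -0.1 -5.3] target-axes mm [ 0.1 -0.1 -5.3]
t 18.43 ft tool [ 1.04  0.42 -2.86] w 35.9 q [ 0.13 -0.11 -0.19  2.06 -0.08  0.93  1.76]
pos [0.5173 0.0254 0.1691] turn(deg) [ 0.05  0.13 -0.03] shift now-axes mm [ 0.  -0.1 -5.3] target-axes mm [ 0.  -0.1 -5.3]
t 18.55 ft tool [ 1.29  0.24 -2.37] w 35.7 q [ 0.13 -0.11 -0.19  2.06 -0.08  0.93  1.76]
```

```bash
python3 - <<'E'
from h import *
V=[]
for n,(u,v) in(("scene",(255,200)),("side",(253,195))):
    im=grab(n)[0]; V.append(cv2.resize(im[v-30:v+30,u-30:u+30],(400,400),interpolation=cv2.INTER_CUBIC))
cv2.imwrite("pics/end.png",np.hstack(V))
E
```

```text
(no output)
```

View pics/end.png

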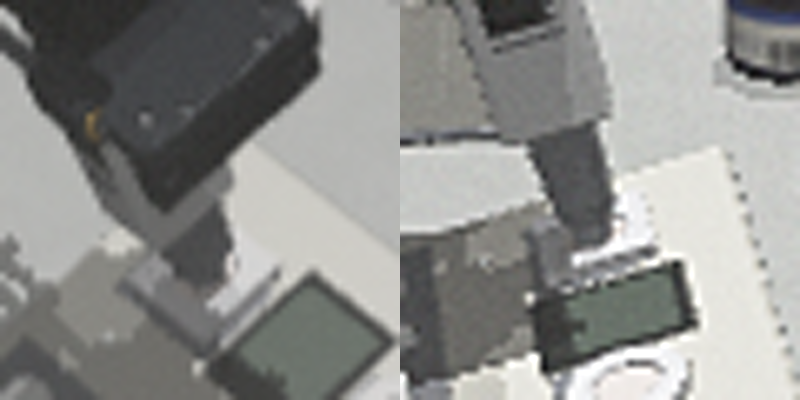

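Both views show the nose inside the square holder's recess (side crop about (592,238)), with the meter square to the slope.

```bash
python3 -c "
from bench import ctrl; print(ctrl.close_job())"
```

```text
the job is handed in; nothing more can be done
None
```

I pressed the round, up-triangle and bar keys right down in order, then handed the job in at about 19 s with the meter gripped and its nose on the square holder's tile, pushed in about 4 mm of 8 by force and position; the close-out call returned no verdict.

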